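Seat the drilling template on its locating pin and hold it down

TASK

Set up the slat-drilling jig: first turn the depth dial on the grey box until its pointer stands on the long thick mark of the scale. Then take the plywood template by its handle, lay it squarely on the wooden slat in the jig and slide it along the slat until the blind hole in its underside drops over the locating pin, and press it fully down against the springs. Finish while still holding it pressed down, with the dial still on its mark; do not disturb the bottle, the jar or the mug.

Things in the scene. Friction and masses are not known exactly. Their poses are not given: they have to be found in the camera images.
- template: Loose drilling template, about 0.2 to 0.35 kg: plywood plate 120 (x) x 85 (y) x 18 (z) mm, lying flat, handle up, steel drill bushes in its corners. In the middle of its underside: a round blind hole 18 mm wide and 18 mm deep with a 2 mm chamfer. Origin: centre of the underside (the hole's mouth), z up. It fits either way round (half a turn).
- template_handle (a point): Grip point in the template's handle, 43 mm above the underside, axes as the template's. The handle is a dark wooden block 70 (x) x 24 (y) mm, standing on the middle of the plate, from 18 to 58 mm above the underside. Grip it across its 24 mm.
- jig: Jig, fixed to the bench: aluminium base 200 (x) x 120 (y) x 36 (z) mm; 6 mm above it, on springs, a pale wooden slat 180 (x) x 90 (y) x 8 mm with a lengthwise slot 60 x 18 mm in its middle, through which a steel locating pin stands up. Origin: centre of the base's underside; x along the slat, z up. The template's long side goes along the jig's x.
- jig_top (a point): Centre of the unpressed slat's upper face, 50 mm above the bench; fixed to the base, axes as the jig's. The fixed pin, 14 mm thick, rises 9 mm above this face; its top 5 mm taper to a 5 mm flat. It is at y = 0, but anywhere from x = -20 to +20 mm, different every time and not reported: see it from above, or find it by sliding the template along x.
- platen (a joint): How far the sprung slat is pressed down, m: 0 unpressed, 0.006 on its stop. The springs take about 6 N to start and about 15 N to be fully down; the template's weight alone does not press them. When let go the slat rises again. With the template on, the pin has 2 mm play all round in the hole.
- dialbox: Grey control box 120 x 120 x 60 mm, fixed to the bench; on its top a black scale disc with white marks around a dial in the middle. Eleven marks, 0.471 rad apart, span joint values 0 to 4.712; the fifth, much longer and thicker, is the one to set. Origin: centre of its underside; the first mark is on its +x side.
- dial_grip (a point): On the dial's axis, 82 mm above the bench, in the middle of its bar grip; fixed to the box. The dial is an aluminium disc 48 mm wide with a black bar grip 44 mm long, 14 mm thick and 26 mm high, its top 94 mm above the bench. The bar lies along the pointer direction.
- dial (a joint): Angle of the dial, rad: 0 with the pointer towards the box's +x (first mark), growing clockwise seen from above; the long mark is at 1.885. A white line on the bar's top and a white nose on the disc show the pointer end. It turns stiffly (0.04 N m) and stays where it is left.
- bottle: Bystander: clear plastic bottle with blue cap, 64 mm across, 200 mm high, standing. Origin: centre of its underside.
- jar: Bystander: white plastic jar, 72 mm across, 85 mm high, standing. Origin: centre of its underside.
- mug: Bystander: white mug, 76 mm across, 90 mm high, standing. Origin: centre of its underside.

How it is judged (in metres and radians):
On the way, in this order (a step that is already met when the one before it is completed fails the run):
1. the dial stands on the long mark (value of joint dial between 1.735 and 2.035 rad), for 0.3 s.
2. the template has dropped over the pin and lies flat on the slat (x of template in the frame of jig_top between -0.035 and 0.035 m and y of template in the frame of jig_top between -0.01 and 0.01 m and angle between template's own z axis and vertical below 0.07 rad and angle between the x axis of template and the x axis of jig, either way round below 0.17 rad and z of template in the frame of jig_top below 0.003 m), for 0.2 s.
At the end, for the whole second after the job is handed in: Robot still pressing the template: slat at least 4.5 of 6 mm down, over 7 N on it; template over the pin, underside 3.5 mm or more below the unpressed slat face, within 10 mm of the centre line and 35 mm of the middle, level to 4 deg, square to 10 deg; dial within 0.15 rad of the mark (all of step 1 and x of template in the frame of jig_top between -0.035 and 0.035 m and y of template in the frame of jig_top between -0.01 and 0.01 m and angle between template's own z axis and vertical below 0.07 rad and angle between the x axis of template and the x axis of jig, either way round below 0.17 rad and z of template in the frame of jig_top below -0.0035 m and value of joint platen above 0.0045 m and contact force between template and jig above 7 N and contact force between any of the fingers, the arm and template above 3 N); the arm keeps its last pose, push and grip.
It fails at once if the bottle is knocked over or pushed away (more than 30 mm) (distance of bottle from where it was at the start of the episode above 0.03 m or angle between bottle's own z axis and vertical above 0.5 rad).
It fails at once if the jar is knocked over or pushed away (more than 30 mm) (distance of jar from where it was at the start of the episode above 0.03 m or angle between jar's own z axis and vertical above 0.5 rad).
It fails at once if the mug is knocked over or pushed away (more than 30 mm) (distance of mug from where it was at the start of the episode above 0.03 m or angle between mug's own z axis and vertical above 0.5 rad).
It also fails if it takes over 72 s, if anything falls off the work surface, if the arm or the gripper's body presses on something with over 40 N, if the wrist force passes 120 N, or if a joint passes its speed limit or range.

ROBOT

A 6-joint arm with a two-finger parallel gripper is mounted at the origin on the work surface. World frame = base frame: x ahead of the robot, y to its left, z up, the work surface at z = 0. Lengths are in mm, angles in degrees, forces in N, time in s.
With the tool pointing down it reaches from about 350 to 850 mm from the base axis. Payload 8.1 kg.
Tool frame: the origin (TCP) lies midway between the tips of the shut fingers; the grasp point (between the pads) lies 19 mm behind it; z points along the fingers, y is the line along which they close (so a half turn about z gives the same grasp; the last joint's range is limited). The gripper opens to 85 mm and grips with 20 to 120 N. Pads are 22 mm wide; open, the fingers measure 114 mm over their backs; the gripper's body (76 mm by 85 mm) begins 54 mm behind the grasp point. The pads swing forward as they close: fully open they stand 13 mm farther back than shut.
Start: joints at [59.565, 7.471, 85.268, -0, 87.261, -4.893], TCP at [258.688, 541.374, 231.292] pointing down, gripper open.
Joint ranges: [-169.43, 169.43], [-51.17, 129.36], [1.28, 143.12], [-76.62, 256.62], [0, 156.53], [-152.29, 152.29]. Speed limits (degrees/s): [136.94, 136.94, 159.86, 180, 180, 180].

INTERFACE

Orientations are given as [roll, pitch, yaw] about the fixed x, y, z axes, in that order (R = Rz(yaw) Ry(pitch) Rx(roll)).
In Python, from bench import r gives the robot as it stands.
- The arm moves only by the tool step_hand, called after ">>>" as name(argument=value, ...), one argument or row to a line, values as JSON. Schema: {"type":"object","properties":{"motion":{"type":"object","properties":{"drx":{"type":"array","items":{"type":"number"},"minItems":1,"maxItems":8},"dry":{"type":"array","items":{"type":"number"},"minItems":1,"maxItems":8},"drz":{"type":"array","items":{"type":"number"},"minItems":1,"maxItems":8},"dx":{"type":"array","items":{"type":"number"},"minItems":1,"maxItems":8},"dy":{"type":"array","items":{"type":"number"},"minItems":1,"maxItems":8},"dz":{"type":"array","items":{"type":"number"},"minItems":1,"maxItems":8},"finger_gap":{"type":"array","items":{"type":"number"},"minItems":1,"maxItems":8}},"additionalProperties":false,"required":["drx","dry","drz","dx","dy","dz","finger_gap"]},"grip_n":{"type":"number"},"only":{"type":"string"},"quiet":{"type":"boolean"},"lines":{"type":"string"}},"required":["motion"],"additionalProperties":false}. motion is an object with one list for each field, all of the same length, 1 to 8, a row being the entries at one place: drx, dry, drz (a rotation vector in units of 5 degrees), dx, dy, dz (the shift in units of 5 mm), finger_gap (the finger opening in mm); each row is the pose to reach, as a shift and turn from the pose commanded when the call began, along the tool's axes at that moment; what a row does not reach only later rows make up. A row lasts 1/8 s, in which the tool goes at most 62.5 mm and 10.7 degrees, less where a joint would pass 70% of its speed; a pose out of reach is approached as far as the arm can. The fingers move at their own pace and stop on an object; grip_n is the grip in N (left out, the last holds). Time passes only in rows, so rows that do not move let the fingers close. The tool returns the time, the measured TCP pose, the force, the opening and the grip force at its end. only (a regular expression) keeps the lines of the reply that match it, lines (a string "A,B") keeps lines A to B, and quiet returns only ok. Input that does not fit is refused with a message, and nothing moves.
- r.sense(): the state, without advancing time (a new reading comes with each control period).
- r.snapshot(name): name is "scene" or "top" or "wrist"; returns a dict with "pixels" (480x640x3 uint8, blue, green, red), "fx", "fy", "cx", "cy" (pixels), "D" ([k1, k2, p1, p2, k3] as OpenCV has them; the pictures are not rectified), "pose" (4x4, takes a point from camera to world coordinates). Camera axes: x right, y up, looking along -z (the intrinsics and any distortion apply to the point x, -y, -z); pixel columns grow to the right and rows downward; lengths in mm; the calibration is good to about 2 mm. A picture is of the moment at which its call begins. There is no depth.
- r.hand_in(): hands the job in; it is judged then, once.
The state is a dict: "time": time; "joint_pos": joint angles; "qd": joint speeds; "joint_efforts": joint torques, N m; "tool_pos": TCP position; "tcp_rot": TCP orientation; "ft_force": force on the tool from outside, world axes, zero at the start; "wrist_torque": the same for the moment, N m; "finger_gap": finger opening in mm; "grip_force": force on a finger pad.
Only numpy, scipy, OpenCV 4.12 (cv2) and the standard library are available. Lean on these libraries where they do the work, as an engineer would, in place of code of your own. Each camera call takes 0.05 s, during which the arm holds its last target. There are 200 camera calls.

## Working session

There is one attempt and no reset: what is moved stays moved. The work goes in short steps, Python scripts to look and compute and a tool call to move; the robot and the scene stay as the last step left them, time stands still between calls to the robot, and variables do not carry over. Pictures are saved under pics/ and viewed, at most 10 in all, crops included, and the job is handed in when it is done.

```bash
ls; mkdir -p pics; python3 - <<'E'
from bench import r
import cv2,numpy as np
print(r.sense())
ims=[]
for n in ("scene","top"):
    s=r.snapshot(n); print(n,s["fx"],s["fy"],s["cx"],s["cy"],s["D"],np.round(s["pose"],3).tolist())
    cv2.imwrite(f"pics/{n}0.png",s["pixels"])
E
```

```text
bench.py
pics
{'time': 0.0, 'joint_pos': array([ 5.95658007e+01,  7.51530597e+00,  8.53295619e+01,  2.91133031e-04,
        8.72619858e+01, -4.89560581e+00]), 'qd': array([-0.00062516, -0.03998642, -0.02476194,  0.10315517, -0.05954644,
        0.01427941]), 'joint_efforts': array([-6.57387100e-04, -5.69427252e+01, -5.00532532e+01, -3.20210884e-04,
        1.56110642e-02, -1.80632946e-05]), 'tool_pos': array([258.39194846, 540.89658418, 230.23966704]), 'tcp_rot': array([-1.79893561e+02, -9.40865399e-03,  1.54461384e+02]), 'ft_force': array([ 0.22184199, -1.09647414, -0.18874839]), 'wrist_torque': array([-0.01900114,  0.01850101, -0.0350128 ]), 'grip_force': 0.0, 'finger_gap': 85.39470789526517}
scene 513.764850377892 513.764850377892 316.5803363581514 240.79245862967522 [0.02086875 0.         0.         0.         0.        ] [[-0.694, -0.51, 0.508, 1122.294], [0.72, -0.474, 0.507, 499.452], [-0.018, 0.718, 0.696, 787.108], [0.0, 0.0, 0.0, 1.0]]
top 459.71856285416936 459.71856285416936 322.1025221995036 243.4219036622618 [-0.02961564  0.          0.          0.          0.        ] [[0.028, 0.981, -0.19, 468.111], [-1.0, 0.029, 0.002, -11.568], [0.008, 0.19, 0.982, 896.09], [0.0, 0.0, 0.0, 1.0]]
```

View pics/scene0.png

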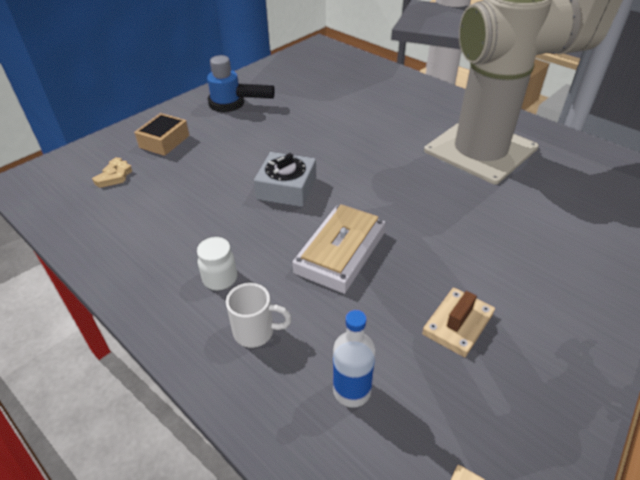

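View pics/top0.png

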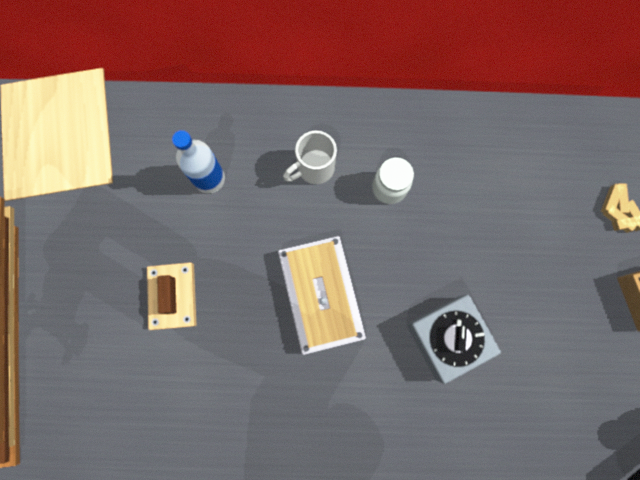

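The overview shows the template at top-view (171,296), the jig at (321,294) and the dial at (458,340). The mug, jar and bottle stand on the far side at (316,157), (393,180) and (203,165). Next I enlarge the three things I need to work on.

```bash
cat > h.py <<'E'
import numpy as np, cv2
from scipy.spatial.transform import Rotation as R
def ray(s,uv):
    K=np.array([[s["fx"],0,s["cx"]],[0,s["fy"],s["cy"]],[0,0,1.]])
    p=cv2.undistortPoints(np.array(uv,float).reshape(-1,1,2),K,np.array(s["D"]))[:,0]
    d=np.c_[p[:,0],-p[:,1],-np.ones(len(p))]
    P=np.array(s["pose"]); return P[:3,3], d@P[:3,:3].T
def plane(s,uv,z):
    o,d=ray(s,uv); return o+d*((z-o[2])/d[:,2])[:,None]
def tri(s1,u1,s2,u2):
    o1,d1=ray(s1,u1); o2,d2=ray(s2,u2); out=[]
    for a,b in zip(d1,d2):
        t=np.linalg.lstsq(np.c_[a,-b],o2-o1,rcond=None)[0]
        p,q=o1+a*t[0],o2+b*t[1]; out.append(np.r_[(p+q)/2,np.linalg.norm(p-q)])
    return np.array(out)
def proj(s,p):
    P=np.array(s["pose"]); c=(np.atleast_2d(p)-P[:3,3])@P[:3,:3]
    K=np.array([[s["fx"],0,s["cx"]],[0,s["fy"],s["cy"]],[0,0,1.]])
    return cv2.projectPoints(c*[1,-1,-1],np.zeros(3),np.zeros(3),K,np.array(s["D"]))[0][:,0]
def tool(st): return np.array(st["tool_pos"]),R.from_euler("xyz",st["tcp_rot"],degrees=True)
def rows(st,goal,yaw):
    "shift and turn in tool axes from the measured pose to goal, tool down, yaw modulo 180"
    p,q=tool(st); y=min((yaw+k*180 for k in range(-3,4)),key=lambda a:abs(a-st["tcp_rot"][2]))
    g=R.from_euler("xyz",[180,0,y],degrees=True)
    return np.round(q.inv().as_matrix()@(np.array(goal)-p),1),np.round((q.inv()*g).as_rotvec(degrees=True),2)
E
python3 - <<'E'
import cv2,numpy as np
t=cv2.imread("pics/top0.png"); s=cv2.imread("pics/scene0.png")
c=lambda im,x,y,w,h:cv2.resize(im[y:y+h,x:x+w],(400,300),interpolation=cv2.INTER_CUBIC)
a=np.vstack([np.hstack([c(t,400,290,120,90),c(s,240,140,88,66)]),np.hstack([c(t,275,255,96,72),c(s,410,280,100,75)])])
cv2.imwrite("pics/crop1.png",a)
E
```

```text
(no output)
```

View pics/crop1.png

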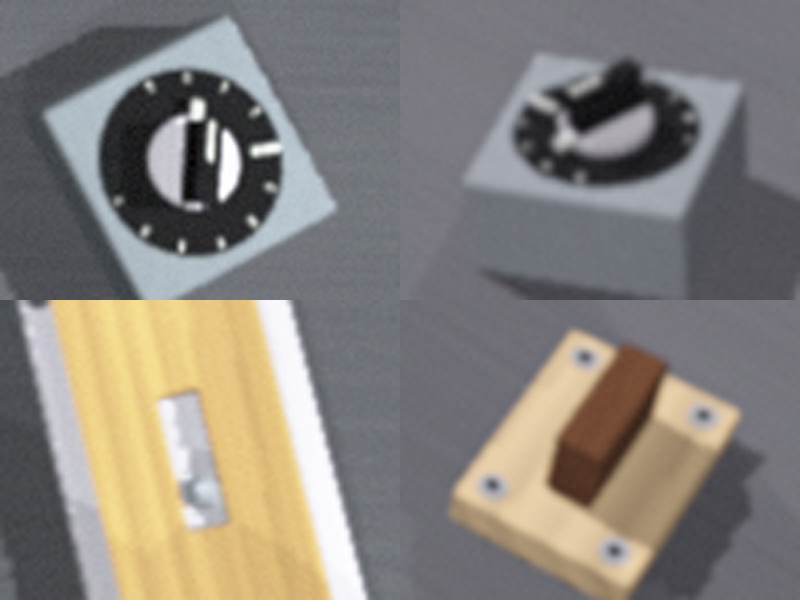

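The crop shows the dial nose at top-view px (459,323), between marks 2 and 3, and the long mark at (479.5,335). The slot is centred near (321,294), with a pin-like blob low in it near (323,302). The handle and the four bushes are clearly visible. Now I triangulate.

```bash
cat > m.py <<'E'
from bench import r
from h import *
S={n:r.snapshot(n) for n in("top","scene")}
def comps(im,mask,amin,amax):
    n,l,st,c=cv2.connectedComponentsWithStats(mask.astype(np.uint8)); 
    return [(c[i],st[i,4],l==i) for i in range(1,n) if amin<=st[i,4]<=amax]
def win(s,x,y,w,h):
    hsv=cv2.cvtColor(s["pixels"],cv2.COLOR_BGR2HSV).astype(int); m=np.zeros(hsv.shape[:2],bool); m[y:y+h,x:x+w]=1
    return hsv,m
W={"top":dict(dial=(415,300,85,80),tmp=(140,255,65,80),jig=(270,230,100,130)),"scene":dict(dial=(250,145,70,60),tmp=(415,280,90,80),jig=(285,195,110,100))}
for n,s in S.items():
    print(n)
    hsv,m=win(s,*W[n]["tmp"]); H,Sa,V=[hsv[...,i] for i in range(3)]
    for nm,mk,a,b in(("handle",m&(V<130)&(Sa>100)&((H<14)|(H>170)),40,2000),("plate",m&(H>10)&(H<28)&(Sa>50)&(V>120),300,6000)):
        for c,ar,l in comps(s,mk,a,b): print(nm,c.round(1),ar,[np.round(x,1) for x in cv2.minAreaRect(np.argwhere(l)[:,::-1].astype(np.float32))])
    hsv,m=win(s,*W[n]["jig"]); H,Sa,V=[hsv[...,i] for i in range(3)]
    for c,ar,l in comps(s,m&(H>10)&(H<28)&(Sa>70)&(V>100),600,9000):
        k=cv2.findContours(l.astype(np.uint8),0,2)[0][0]; print("slat",c.round(1),ar,cv2.approxPolyDP(cv2.convexHull(k),4,True)[:,0].tolist())
    hsv,m=win(s,*W[n]["dial"]); V=hsv[...,2]; Sa=hsv[...,1]
    dk=comps(s,m&(V<60),150,6000); 
    for c,ar,l in dk:
        k=max(cv2.findContours(l.astype(np.uint8),0,2)[0],key=len); e=cv2.fitEllipse(cv2.convexHull(k)); print("disc",ar,np.round(e[0],1),np.round(e[1],1),round(e[2]))
        cv=np.zeros(V.shape,np.uint8); cv2.ellipse(cv,e,1,-1)
        for c,ar,l in comps(s,(cv>0)&(V>140),2,300): print("  white",c.round(1),ar)
E
python3 m.py
```

```text
top
handle [166.  294.3] 596 [array([166.5, 294. ]), array([36., 17.]), np.float64(90.0)]
plate [172.1 296.3] 2399 [array([170.8, 295.7]), array([65.9, 48.4]), np.float64(87.5)]
slat [320.8 294.1] 4324 [[333, 241], [356, 335], [309, 347], [286, 253]]
disc 1480 [456.6 338.3] [51.9 54.6] 146
  white [455.5 312.5] 4
  white [444.4 315.2] 5
  white [467.  315.5] 2
  white [451.1 335.2] 230
  white [476.7 322.7] 3
  white [463.  331.9] 34
  white [468.1 339. ] 106
  white [478.9 334.3] 31
  white [480.8 345.6] 5
  white [457.8 351.4] 9
  white [475.3 355.9] 7
  white [443.2 358.8] 6
  white [454.  363.5] 4
  white [465.8 362.8] 6
scene
handle [461.1 310.9] 542 [array([461.3, 310.7]), array([14.9, 40.3]), np.float64(34.3)]
plate [457.1 323.9] 2102 [array([457.8, 320.3]), array([51. , 60.7]), np.float64(32.3)]
slat [339.7 238.4] 2431 [[376, 216], [339, 272], [302, 258], [341, 205]]
disc 410 [285.6 167.2] [25.  38.3] 82
  white [280.2 156.9] 23
  white [299.1 158. ] 17
  white [270.9 162.2] 10
  white [285.1 169.1] 111
```

```bash
cat > m2.py <<'E'
from m import *
t,s=S["top"],S["scene"]
c=tri(t,[[333,241],[286,253],[309,347],[356,335]],s,[[302,258],[339,272],[376,216],[341,205]])
print("slat tri",c.round(1).tolist())
c=plane(t,[[333,241],[286,253],[309,347],[356,335]],50); print("slat@50",c.round(1).tolist(),c.mean(0).round(1)); 
d=(c[0]+c[1]-c[2]-c[3])/2; print("yaw x-axis",np.degrees(np.arctan2(d[1],d[0])),np.linalg.norm(d),np.linalg.norm(c[0]-c[1]))
print("mark,disc tri",tri(t,[[478.9,334.3],[456.6,338.3]],s,[[270.9,162.2],[285.6,167.2]]).round(1).tolist())
mk=np.array([[444.4,315.2],[455.5,312.5],[467,315.5],[476.7,322.7],[480.8,345.6],[475.3,355.9],[465.8,362.8],[454,363.5],[443.2,358.8]])
P=plane(t,mk,61)[:,:2]; A=np.c_[2*P,np.ones(len(P))]; x=np.linalg.lstsq(A,(P**2).sum(1),rcond=None)[0]; ce=x[:2]; print("dial centre",ce.round(1),"radii",np.linalg.norm(P-ce,axis=1).round(1))
an=np.degrees(np.arctan2(*(P-ce).T[::-1])); k=np.array([0,1,2,3,5,6,7,8,9]); print("box yaw ests",((an+k*27)%360).round(1))
L=plane(t,[[478.9,334.3]],61)[0,:2]-ce; print("long dir",np.degrees(np.arctan2(L[1],L[0])))
N=plane(t,[[459.1,323]],68)[0,:2]-ce; print("nose dir",np.degrees(np.arctan2(N[1],N[0])),np.linalg.norm(N))
# handle/plate
def quad(l,n):
    h=cv2.convexHull(max(cv2.findContours(l.astype(np.uint8),0,2)[0],key=len)); 
    return cv2.approxPolyDP(h,n,True)[:,0]
for n in S:
    hsv,m=win(S[n],*W[n]["tmp"]); H,Sa,V=[hsv[...,i] for i in range(3)]
    u=m&(((H>8)&(H<28)&(Sa>50)&(V>100))|((V<130)&(Sa>100)&((H<14)|(H>170))))
    l=max(comps(S[n],u,500,9000),key=lambda a:a[1])[2]; print(n,"templ quad",quad(l,3).tolist())
    l=max(comps(S[n],m&(V<130)&(Sa>100)&((H<14)|(H>170)),40,2000),key=lambda a:a[1])[2]; print(n,"handle quad",quad(l,2).tolist())
    l=max(comps(S[n],m&(V>78)&(V<130)&(Sa>100)&((H<14)|(H>170)),40,2000),key=lambda a:a[1]); print(n,"handle light",l[0],l[1])
    hh=H[280:300,160:172].mean(),V[290:300,162:170] if n=="top" else 0; 
for n,u,z in(("bottle",[[212,182]],20),("mug",[[318,170]],45),("jar",[[395,172]],85)): print(n,plane(t,u,z).round(0))
E
python3 m2.py | sed -n '/slat tri/,$p'
```

```text
slat tri [[636.7, -32.1, 43.3, 5.3], [613.3, 52.5, 45.4, 2.7], [442.0, 4.0, 51.0, 1.5], [464.6, -79.2, 48.5, 1.5]]
slat@50 [[637.1, -34.0, 50.0], [611.7, 53.2, 50.0], [441.5, 4.6, 50.0], [465.0, -79.6, 50.0]] [538.8 -14.   50. ]
yaw x-axis 15.383926810410406 177.48265339036558 90.78749824022607
mark,disc tri [[471.9, -299.4, 61.7, 0.0], [463.4, -257.8, 63.0, 1.6]]
dial centre [ 464.6 -259.5] radii [45.1 45.  44.6 46.  44.6 44.6 45.7 45.2 44.9]
box yaw ests [28.6 28.7 28.1 28.  28.6 28.4 28.1 28.2 28.8]
long dir -79.76847536804978
nose dir -5.709989602159396 26.331442555777233
top templ quad [[191, 262], [196, 324], [149, 329], [147, 266]]
top handle quad [[169, 276], [174, 280], [174, 312], [159, 312], [157, 279]]
top handle light [165.76247849 294.28227194] 581
scene templ quad [[452, 288], [468, 292], [494, 308], [465, 356], [423, 334], [425, 324]]
scene handle quad [[475, 296], [471, 309], [458, 329], [454, 330], [448, 325], [450, 314], [465, 292]]
scene handle light [460.84700665 309.65853659] 451
bottle [[756. 209.  20.]]
mug [[778.  -2.  45.]]
jar [[ 764. -145.   85.]]
```

Heights and sizes check out: the slat triangulates at about 48 mm and the dial scale at about 62 mm, with mark radii of 45±1. Box yaw is 28.4° and the pointer is at −5.7°, so it needs to go to −79.7°. I go above the dial and check with the wrist camera.

```bash
python3 - <<'E'
from bench import r
from h import *
print(rows(r.sense(),[464.6,-259.5,200],174.3))
E
```

```text
(array([-531.1, -633.6,   31.3]), array([-3.000e-02, -1.000e-02, -1.984e+01]))
```

The rows are not in the units I measure in: shifts go in units of 5 mm and turns go in units of 5 degrees. I convert before sending: -634 mm is -126.8, -531 mm is -106.2, -20 degrees is -4.

>>> step_hand(
  motion={"drx": [0, 0, 0, 0, 0, 0, 0, 0], "dry": [0, 0, 0, 0, 0, 0, 0, 0], "drz": [-2, -4, -4, -4, -4, -4, -4, -4], "dx": [-53.2, -106.2, -106.2, -106.2, -106.2, -106.2, -106.2, -106.2], "dy": [-63.4, -126.8, -126.8, -126.8, -126.8, -126.8, -126.8, -126.8], "dz": [3, 6.2, 6.2, 6.2, 6.2, 6.2, 6.2, 6.2], "finger_gap": [85, 85, 85, 85, 85, 85, 85, 85]},
  grip_n=40,
)

```text
time: 1.3
tool_pos: [383.2, 55.5, 212.9]
tcp_rot: [180.0, 0.1, 174.5]
ft_force: [1.3, 0.9, -0.5]
finger_gap: 85.1
grip_force: 0.0
```

```bash
python3 - <<'E'
from bench import r
from h import *
print(rows(r.sense(),[464.6,-259.5,200],174.3), r.sense()["tool_pos"])
E
```

```text
(array([-111.3, -305.8,   13. ]), array([0.02, 0.09, 0.17])) [383.22962131  55.54858458 212.87652274]
```

Scaled: -306 mm is -61.2, -111 mm is -22.2.

>>> step_hand(
  motion={"drx": [0, 0, 0, 0, 0, 0, 0, 0], "dry": [0, 0, 0, 0, 0, 0, 0, 0], "drz": [0, 0, 0, 0, 0, 0, 0, 0], "dx": [-22.2, -22.2, -22.2, -22.2, -22.2, -22.2, -22.2, -22.2], "dy": [-61.2, -61.2, -61.2, -61.2, -61.2, -61.2, -61.2, -61.2], "dz": [2.4, 2.4, 2.4, 2.4, 2.4, 2.4, 2.4, 2.4], "finger_gap": [85, 85, 85, 85, 85, 85, 85, 85]},
)

```text
time: 2.3
tool_pos: [463.9, -256.6, 200.7]
tcp_rot: [180.0, -0.0, 174.5]
ft_force: [0.3, 0.1, 0.2]
finger_gap: 85.0
grip_force: 0.0
```

```bash
python3 - <<'E'
from bench import r
from h import *
st=r.sense();print(rows(st,[464.6,-259.5,200],174.3))
s=r.snapshot("wrist"); print(np.round(s["pose"],2).tolist(),s["fx"],s["D"])
print(proj(s,[[464.6,-259.5,94],[464.6,-259.5,61]]))
cv2.imwrite("pics/w1.png",s["pixels"])
E
```

```text
(array([-1. , -2.9,  0.7]), array([ 0.03, -0.  ,  0.21]))
[[0.1, -0.96, -0.27, 394.86], [1.0, 0.09, 0.02, -249.49], [0.0, -0.27, 0.96, 342.52], [0.0, 0.0, 0.0, 1.0]] 395.20238642289223 [-0.06826988  0.          0.          0.          0.        ]
[[314.90924732 236.23426147]
 [315.45525232 223.98343389]]
```

View pics/w1.png

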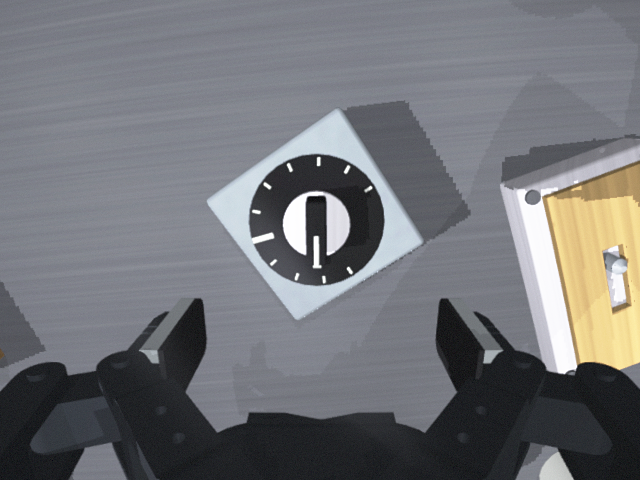

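The wrist picture shows the scale centred at about (317,220), with the bar vertical from (316,197) to the nose at (317,267). The long mark is at (262,239), and the pin shows in the jig slot at about (617,263). Next I refine the dial centre and angle from this view.

```bash
cat > dialm.py <<'E'
from bench import r
from h import *
def marks(s,box=(240,145,150,150),rmin=40,rmax=75,lo=170):
    x,y,w,h=box; g=cv2.cvtColor(s["pixels"],cv2.COLOR_BGR2GRAY); m=np.zeros(g.shape,np.uint8)
    m[y:y+h,x:x+w]=g[y:y+h,x:x+w]>lo
    n,l,st,c=cv2.connectedComponentsWithStats(m)
    return [(c[i].round(1),st[i,4]) for i in range(1,n) if 3<st[i,4]<250]
if __name__=="__main__":
    s=r.snapshot("wrist"); M=marks(s); 
    small=np.array([c for c,a in M if a<45]); print([(c.tolist(),int(a)) for c,a in M])
    P=plane(s,small,61)[:,:2]; keep=np.ones(len(P),bool)
    for _ in range(3):
        x=np.linalg.lstsq(np.c_[2*P[keep],np.ones(keep.sum())],(P[keep]**2).sum(1),rcond=None)[0]; ce=x[:2]; rr=np.linalg.norm(P-ce,axis=1); keep=abs(rr-np.median(rr))<3
    an=np.degrees(np.arctan2(*(P-ce).T[::-1])); print("centre",ce.round(1),rr.round(1),an.round(1))
E
python3 dialm.py
```

```text
[([318.0, 160.8], 26), ([289.2, 166.5], 24), ([346.5, 168.7], 27), ([266.7, 185.0], 28), ([368.2, 188.2], 21), ([255.9, 211.2], 27), ([316.0, 252.0], 172), ([272.9, 261.8], 23), ([349.3, 269.9], 23), ([296.2, 275.9], 22), ([323.4, 278.9], 21)]
centre [ 463.6 -258.7] [44.7 44.9 44.7 44.9 45.1 44.8 44.9 44.8 44.8 44.8] [ 172.8 -160.4  145.7 -133.4  118.6 -106.3  -52.5   28.4  -25.6    1.4]
```

Scaled: 90 mm is 18, 60 mm is 12.

>>> step_hand(
  motion={"drx": [0, 0, 0, 0], "dry": [0, 0, 0, 0], "drz": [0, 0, 0, 0], "dx": [0, 0, 0, 0], "dy": [0, 0, 0, 0], "dz": [12, 18, 18, 18], "finger_gap": [85, 85, 85, 85]},
)

```text
time: 2.9
tool_pos: [464.9, -257.9, 112.5]
tcp_rot: [-179.9, 0.1, 174.5]
ft_force: [-0.4, 0.0, 0.2]
finger_gap: 85.0
grip_force: 0.0
```

```bash
python3 - <<'E'
from bench import r
from h import *
print(rows(r.sense(),[464.,-259,72],174.5))
E
```

```text
(array([ 0.9, -1.2, 40.5]), array([-0.06,  0.12,  0.01]))
```

Scaled: 39 mm is 7.8, 25 mm is 5.

>>> step_hand(
  motion={"drx": [0, 0, 0, 0, 0, 0, 0, 0], "dry": [0, 0, 0, 0, 0, 0, 0, 0], "drz": [0, 0, 0, 0, 0, 0, 0, 0], "dx": [0.2, 0.2, 0.2, 0.2, 0.2, 0.2, 0.2, 0.2], "dy": [-0.2, -0.2, -0.2, -0.2, -0.2, -0.2, -0.2, -0.2], "dz": [5, 7.8, 7.8, 7.8, 7.8, 7.8, 7.8, 7.8], "finger_gap": [85, 85, 85, 10, 10, 10, 10, 10]},
  grip_n=40,
)

```text
time: 3.9
tool_pos: [463.0, -259.5, 72.1]
tcp_rot: [-179.9, 0.0, 174.5]
ft_force: [-2.9, -3.6, 2.6]
finger_gap: 12.8
grip_force: 41.5
```

>>> step_hand(
  motion={"drx": [0, 0, 0], "dry": [0, 0, 0], "drz": [0, 0, 0], "dx": [0, 0, 0], "dy": [0, 0, 0], "dz": [0, 0, 0], "finger_gap": [10, 10, 10]},
)

```text
time: 4.28
tool_pos: [463.0, -259.5, 72.1]
tcp_rot: [-179.9, 0.0, 174.4]
ft_force: [-2.6, -4.4, 3.9]
finger_gap: 13.2
grip_force: 41.7
```

Scaled: 74 degrees is 14.8.

>>> step_hand(
  motion={"drx": [0, 0, 0, 0, 0, 0, 0, 0], "dry": [0, 0, 0, 0, 0, 0, 0, 0], "drz": [2, 4, 6, 8, 10, 12, 14, 14.8], "dx": [0, 0, 0, 0, 0, 0, 0, 0], "dy": [0, 0, 0, 0, 0, 0, 0, 0], "dz": [0, 0, 0, 0, 0, 0, 0, 0], "finger_gap": [10, 10, 10, 10, 10, 10, 10, 10]},
)

```text
time: 5.28
tool_pos: [464.0, -258.5, 72.1]
tcp_rot: [179.9, 0.0, 100.2]
ft_force: [2.6, -0.2, 1.3]
finger_gap: 13.3
grip_force: 41.4
```

>>> step_hand(
  motion={"drx": [0, 0], "dry": [0, 0], "drz": [0, 0], "dx": [0, 0], "dy": [0, 0], "dz": [0, 0], "finger_gap": [10, 10]},
)

```text
time: 5.52
tool_pos: [464.0, -258.6, 72.1]
tcp_rot: [179.9, 0.0, 100.6]
ft_force: [4.7, 1.9, 2.4]
finger_gap: 13.2
grip_force: 41.5
```

```bash
python3 - <<'E'
from bench import r
from h import *
s=r.snapshot("top"); cv2.imwrite("pics/t2.png",cv2.resize(s["pixels"][280:400,380:540],(800,600),interpolation=cv2.INTER_CUBIC))
E
```

>>> step_hand(
  motion={"drx": [0, 0, 0, 0, 0, 0, 0, 0], "dry": [0, 0, 0, 0, 0, 0, 0, 0], "drz": [0, 0, 0, 0, 0, 0, 0, 0], "dx": [0, 0, 0, 0, 0, 0, 0, 0], "dy": [0, 0, 0, 0, 0, 0, 0, 0], "dz": [0, 0, 0, -8, -18, -26, -30, -30], "finger_gap": [85, 85, 85, 85, 85, 85, 85, 85]},
)

```text
time: 6.58
tool_pos: [463.4, -259.2, 222.6]
tcp_rot: [179.9, 0.1, 100.5]
ft_force: [0.3, -0.6, -0.8]
finger_gap: 85.2
grip_force: 0.0
```

```bash
python3 - <<'E'
from bench import r
from h import *
s=r.snapshot("wrist"); cv2.imwrite("pics/w2.png",s["pixels"])
print(proj(s,[[464,-259,94],[464,-259,61]]),r.sense()["tool_pos"])
E
```

```text
[[321.72143087 226.64269543]
 [321.55669844 216.16376175]] [ 462.66175595 -258.69708626  220.71844231]
```

View pics/w2.png

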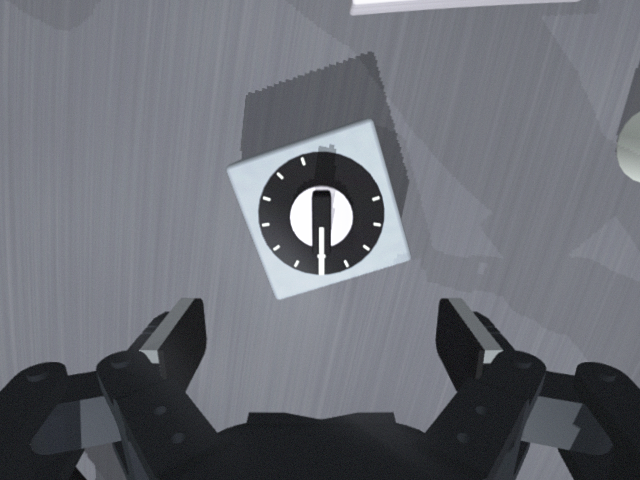

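The pointer line, (321,230) to (321,275), sits in line with the long mark, so the dial is set. Next I view the jig from above.

```bash
python3 - <<'E'
from bench import r
from h import *
st=r.sense(); print(rows(st,[538,-14,260],195.4), rows(st,[538,-14,260],195.4-0))
p,q=tool(st); g=R.from_euler("xyz",[180,0,195.4],degrees=True); print((q.inv()*g).as_rotvec(degrees=True))
E
```

```text
(array([227. , 118.5, -39.2]), array([-4.000e-02,  0.000e+00,  8.506e+01])) (array([227. , 118.5, -39.2]), array([-4.000e-02,  0.000e+00,  8.506e+01]))
[-1.25870125e-03 -3.85007344e-02 -9.49443582e+01]
```

Scaled: 227 mm is 45.4, 200 mm is 40, -85 degrees is -17.

>>> step_hand(
  motion={"drx": [0, 0, 0, 0, 0, 0, 0, 0], "dry": [0, 0, 0, 0, 0, 0, 0, 0], "drz": [-2.2, -4.4, -6.4, -8.6, -10.6, -12.8, -14.8, -17], "dx": [5.6, 12, 18, 24, 30, 36, 40, 45.4], "dy": [3, 6, 9, 12, 15, 18, 21, 23.6], "dz": [-7.8, -7.8, -7.8, -7.8, -7.8, -7.8, -7.8, -7.8], "finger_gap": [85, 85, 85, 85, 85, 85, 85, 85]},
)

```text
time: 7.62
tool_pos: [536.8, -13.2, 257.3]
tcp_rot: [180.0, -0.3, -174.5]
ft_force: [0.6, 0.4, -0.4]
finger_gap: 85.5
grip_force: 0.0
```

>>> step_hand(
  motion={"drx": [0, 0, 0], "dry": [0, 0, 0], "drz": [-2, -2, -2], "dx": [0, 0, 0], "dy": [0, 0, 0], "dz": [0, 0, 0], "finger_gap": [85, 85, 85]},
)

```text
time: 8.0
tool_pos: [537.0, -14.3, 259.0]
tcp_rot: [180.0, -0.1, -165.1]
ft_force: [-0.8, -0.2, 0.6]
finger_gap: 85.0
grip_force: 0.0
```

```bash
python3 - <<'E'
from bench import r
from h import *
s=r.snapshot("wrist"); cv2.imwrite("pics/w3.png",s["pixels"]); np.save("pics/w3.npy",s,allow_pickle=True)
print(proj(s,[[538.8,-14,50]]),r.sense()["tool_pos"])
E
```

```text
[[319.051356   206.30871617]] [537.21282925 -14.39603448 259.45900548]
```

View pics/w3.png

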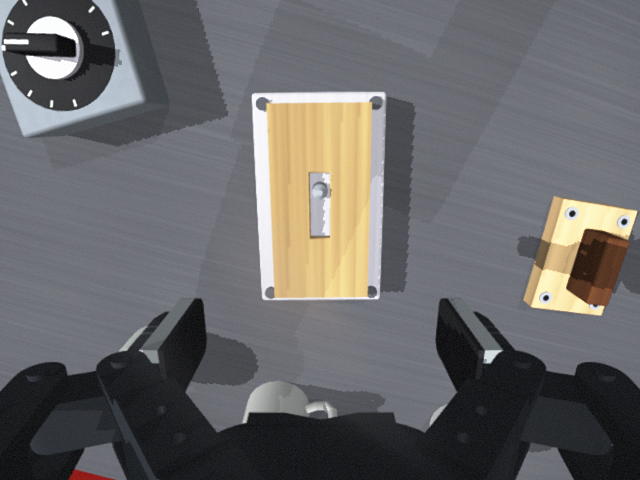

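The wrist view shows the slat with corners near (267,102), (371,102), (380,298) and (275,297). The pin head is at about (320,189) in the slot (309–331, 172–238). The template bushes are at about (572,214), (624,222), (545,297) and (596,304).

```bash
cat > jm.py <<'E'
from h import *
s=np.load("pics/w3.npy",allow_pickle=True).item(); t=None
hsv=cv2.cvtColor(s["pixels"],cv2.COLOR_BGR2HSV).astype(int); H,Sa,V=[hsv[...,i] for i in range(3)]
m=np.zeros(H.shape,np.uint8); w=(slice(85,305),slice(245,395)); m[w]=((H>10)&(H<30)&(Sa>60)&(V>100))[w]
ks,hi=cv2.findContours(m,cv2.RETR_CCOMP,cv2.CHAIN_APPROX_NONE); k=max(ks,key=len)
q=cv2.approxPolyDP(cv2.convexHull(k),5,True)[:,0]; print("slat px",q.tolist())
P=plane(s,q,50); print(P.round(1).tolist(),"centre",P.mean(0).round(1))
for sl in ks:
    if 500<cv2.contourArea(sl)<3000:
        rq=cv2.boxPoints(cv2.minAreaRect(sl)); Q=plane(s,rq,50); print("slot px",rq.round(1).tolist(),"centre",Q.mean(0).round(1),np.linalg.norm(np.diff(Q,axis=0),axis=1).round(1))
e=[np.linalg.norm(P[i]-P[(i+1)%4]) for i in range(4)]; print(np.round(e,1))
i=int(np.argmax(e)); d=P[(i+1)%4]-P[i]; j=(i+2)%4; d2=P[j]-P[(j+1)%4]; d=d+d2; d*=np.sign(d[0]); print("yaw",np.degrees(np.arctan2(d[1],d[0])))
print("pin top@59",plane(s,[[320,188]],59))
cv2.imwrite("pics/pin.png",np.hstack([cv2.resize(s["pixels"][165:245,290:350],(450,600),interpolation=cv2.INTER_CUBIC),cv2.resize(s["pixels"][190:322,510:640][:130],(350,600),interpolation=cv2.INTER_CUBIC)]))
g=cv2.cvtColor(s["pixels"],cv2.COLOR_BGR2GRAY)
m=np.zeros(H.shape,np.uint8); w=(slice(195,320),slice(520,640)); m[w]=((H>85)&(H<135)&(Sa<110)&(Sa>10)&(V>70))[w]
wood=np.zeros(H.shape,np.uint8); wood[w]=((H>5)&(H<30)&(Sa>60)&(V>40))[w]; k=max(cv2.findContours(wood,0,1)[0],key=len); hull=np.zeros(H.shape,np.uint8); cv2.fillConvexPoly(hull,cv2.convexHull(k),1)
m&=hull; n,l,st,c=cv2.connectedComponentsWithStats(m)
for a in range(1,n):
    if st[a,4]>8: print("bush",c[a].round(1),st[a,4],plane(s,c[a],18)[0].round(1))
E
python3 jm.py
```

```text
slat px [[371, 102], [367, 296], [274, 297], [266, 103]]
[[440.1, 5.4, 50.0], [612.0, 53.4, 50.0], [636.1, -33.2, 50.0], [463.9, -80.6, 50.0]] centre [538.  -13.7  50. ]
slot px [[309.0, 172.0], [330.0, 172.0], [330.0, 237.0], [309.0, 237.0]] centre [537.7 -13.9  50. ] [18.6 59.7 19.4]
[178.5  89.9 178.6  89.2]
yaw 15.486007211534956
pin top@59 [[521.15686805 -17.82133117  59.        ]]
bush [571.2 212.9] 87 [484.5 238.   18. ]
bush [623.  221.1] 85 [477.3 297.6  18. ]
bush [631.1 234.1] 18 [487.6 313.2  18. ]
bush [545.2 297. ] 83 [577.7 249.4  18. ]
bush [593.8 306.5] 26 [574.6 309.6  18. ]
```

View pics/pin.png

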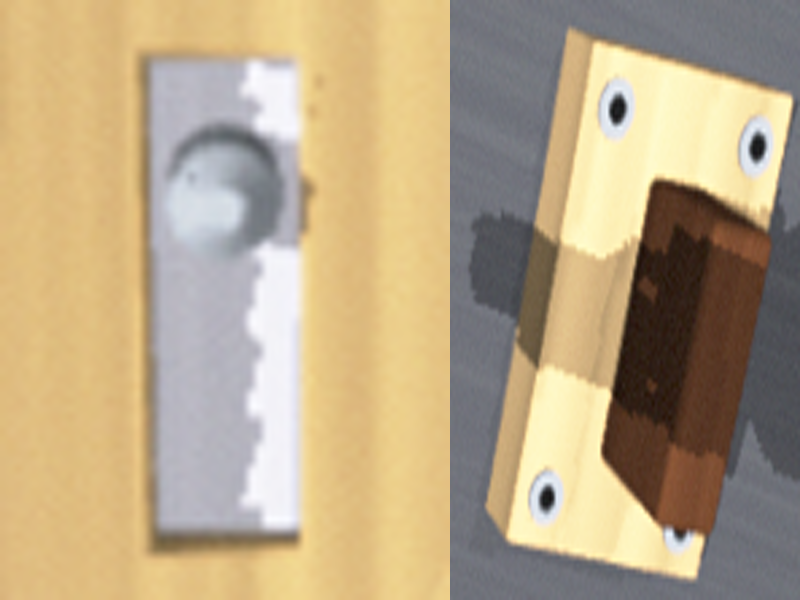

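```bash
python3 - <<'E'
from bench import r
from h import *
s=np.load("pics/w3.npy",allow_pickle=True).item(); t=r.snapshot("top")
print("handle top tri",tri(t,[[164,294.5]],s,[[607.3,273]]).round(1))
print("handle wrist@58",plane(s,[[607.3,273]],58).round(1),"handle top@58",plane(t,[[164,294.5]],58).round(1))
print("plate top@18",plane(t,[[191,262],[196,324],[149,329],[147,266]],18).mean(0).round(1))
print("bush in top",proj(t,[[484.5,238,18],[477.3,297.6,18],[577.7,249.4,18]]).round(1))
p=plane(s,[[319.3,192.7]],59)[0]; q=plane(s,[[319.6,190.6]],54)[0]
a=np.radians(15.5); M=np.array([[np.cos(a),np.sin(a)],[-np.sin(a),np.cos(a)]])
print("pin",p,M@(p[:2]-[538,-13.8]),M@(q[:2]-[538,-13.8]))
g=cv2.cvtColor(t["pixels"],cv2.COLOR_BGR2HSV).astype(int)[255:335,140:205]
m=((g[...,1]<90)&(g[...,0]>80)).astype(np.uint8); n,l,st,c=cv2.connectedComponentsWithStats(m); print([((c[i]+[140,255]).round(1).tolist(),st[i,4]) for i in range(n) if 4<st[i,4]<40])
st=r.sense(); print(st["tool_pos"],rows(st,[528,273.5,160],187),rows(st,[528,273.5,160],187)[1])
E
```

```text
handle top tri [[5.275e+02 2.712e+02 5.830e+01 5.000e-01]]
handle wrist@58 [[527.8 271.4  58. ]] handle top@58 [[527.3 271.3  58. ]]
plate top@18 [529.8 271.9  18. ]
bush in top [[186.5 319.5]
 [154.8 322.3]
 [184.5 270.3]]
pin [525.3027683  -17.34864096  59.        ] [-13.18377219  -0.02639092] [-14.22562933   0.24488675]
[([153.6, 272.0], np.int32(25)), ([154.8, 321.7], np.int32(25))]
[537.35918483 -14.47601235 259.83878519] (array([-65.7, 280.5,  99.9]), array([ 0.02, -0.06,  8.01])) [ 0.02 -0.06  8.01]
```

The handle top triangulates at z=58.3 (expected 58), at (527.5, 271). The pin is at jig x ≈ −13.5, y ≈ 0. I move over the template and re-measure from directly above.

Scaled: 280 mm is 56, 80 mm is 16, 8 degrees is 1.6.

>>> step_hand(
  motion={"drx": [0, 0, 0, 0, 0, 0, 0, 0], "dry": [0, 0, 0, 0, 0, 0, 0, 0], "drz": [1.6, 1.6, 1.6, 1.6, 1.6, 1.6, 1.6, 1.6], "dx": [-13.2, -13.2, -13.2, -13.2, -13.2, -13.2, -13.2, -13.2], "dy": [56, 56, 56, 56, 56, 56, 56, 56], "dz": [16, 16, 16, 16, 16, 16, 16, 16], "finger_gap": [85, 85, 85, 85, 85, 85, 85, 85]},
)

```text
time: 9.1
tool_pos: [528.6, 272.2, 181.2]
tcp_rot: [-180.0, 0.1, -172.9]
ft_force: [0.3, -0.1, 0.0]
finger_gap: 85.2
grip_force: 0.0
```

```bash
python3 - <<'E'
from bench import r
from h import *
s=r.snapshot("wrist"); cv2.imwrite("pics/w4.png",s["pixels"]); np.save("pics/w4.npy",s,allow_pickle=True)
print(r.sense()["tool_pos"],proj(s,[[527.5,271.5,58],[527.5,272,18]]))
E
```

```text
[528.62853231 272.2351496  181.27430088] [[318.39628    226.25205104]
 [319.23187749 213.69397691]]
```

View pics/w4.png

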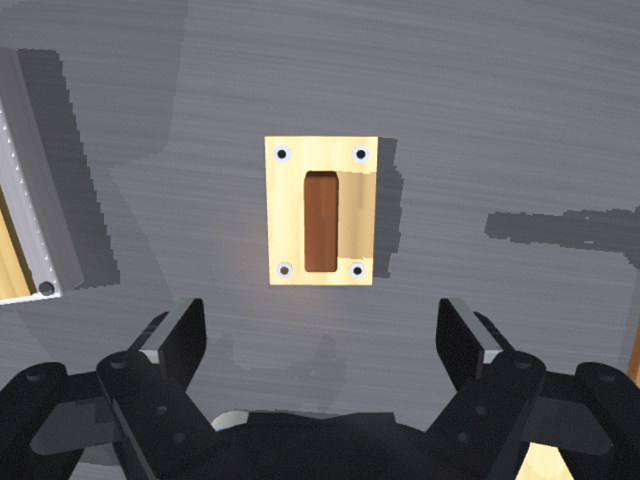

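The template is seen squarely: bushes at (282,154), (361,154), (284,271) and (357,271), with the handle between the fingers at (321,222).

```bash
python3 - <<'E'
from bench import r
from h import *
s=np.load("pics/w4.npy",allow_pickle=True).item()
P=plane(s,[[282,154],[361,154],[284,271],[357,271]],18); print(P.round(1).tolist(),P.mean(0))
d=P[2]+P[3]-P[0]-P[1]; print("yaw",np.degrees(np.arctan2(d[1],d[0])))
print(rows(r.sense(),[*P.mean(0)[:2],26],187.0))
E
```

```text
[[484.8, 238.2, 18.0], [477.4, 297.8, 18.0], [579.0, 249.1, 18.0], [571.6, 308.8, 18.0]] [528.22022764 273.48592566  18.        ]
yaw 6.608213978771193
(array([  0.4,   1.3, 155.3]), array([0.  , 0.06, 0.08]))
```

Scaled: 120 mm is 24, 1 mm is 0.2.

>>> step_hand(
  motion={"drx": [0, 0, 0, 0], "dry": [0, 0, 0, 0], "drz": [0, 0, 0, 0], "dx": [0, 0, 0, 0], "dy": [0.2, 0.2, 0.2, 0.2], "dz": [12, 22, 24, 24], "finger_gap": [85, 85, 85, 85]},
)

```text
time: 9.65
tool_pos: [528.4, 274.0, 61.4]
tcp_rot: [180.0, 0.0, -172.9]
ft_force: [0.4, -1.1, 0.3]
finger_gap: 85.1
grip_force: 0.0
```

```bash
python3 - <<'E'
from bench import r
from h import *
print(rows(r.sense(),[528.2,273.5,24.5],186.8))
E
```

```text
(array([ 0.2, -0.4, 36.9]), array([0.  , 0.01, 0.34]))
```

Scaled: 36.5 mm is 7.3, 36 mm is 7.2.

>>> step_hand(
  motion={"drx": [0, 0, 0, 0, 0, 0, 0, 0], "dry": [0, 0, 0, 0, 0, 0, 0, 0], "drz": [0, 0, 0, 0, 0, 0, 0, 0], "dx": [0, 0, 0, 0, 0, 0, 0, 0], "dy": [0, 0, 0, 0, 0, 0, 0, 0], "dz": [5, 7.2, 7.3, 7.3, 7.3, 7.3, 7.3, 7.3], "finger_gap": [85, 85, 85, 15, 15, 15, 15, 15]},
  grip_n=100,
)

```text
time: 10.65
tool_pos: [528.4, 274.6, 24.8]
tcp_rot: [180.0, 0.1, -172.8]
ft_force: [-1.2, -1.4, 5.6]
finger_gap: 22.9
grip_force: 99.2
```

>>> step_hand(
  motion={"drx": [0, 0, 0], "dry": [0, 0, 0], "drz": [0, 0, 0], "dx": [0, 0, 0], "dy": [0, 0, 0], "dz": [0, 0, 0], "finger_gap": [15, 15, 15]},
)

```text
time: 11.02
tool_pos: [528.4, 274.6, 24.8]
tcp_rot: [180.0, 0.1, -172.8]
ft_force: [-0.1, -0.9, 6.3]
finger_gap: 22.8
grip_force: 99.2
```

Scaled: -120 mm is -24, -80 mm is -16.

>>> step_hand(
  motion={"drx": [0, 0, 0, 0, 0], "dry": [0, 0, 0, 0, 0], "drz": [0, 0, 0, 0, 0], "dx": [0, 0, 0, 0, 0], "dy": [0, 0, 0, 0, 0], "dz": [-8, -16, -24, -24, -24], "finger_gap": [15, 15, 15, 15, 15]},
  grip_n=100,
)

```text
time: 11.65
tool_pos: [526.9, 274.1, 142.3]
tcp_rot: [-180.0, -0.1, -172.8]
ft_force: [-0.3, 0.4, -3.9]
finger_gap: 22.7
grip_force: 98.8
```

```bash
python3 - <<'E'
from bench import r
from h import *
st=r.sense();print(st["tool_pos"],st["ft_force"],st["finger_gap"],rows(st,[532.7,-15.3,105],195.5))
E
```

```text
[526.89287708 274.0542703  142.3280945 ] [-0.2538664   0.37468236 -3.9309262 ] 22.715036377124044 (array([  30.4, -287.8,   37.6]), array([-0.02, -0.13, -8.3 ]))
```

Scaled: -288 mm is -57.6, -240 mm is -48, -8.3 degrees is -1.66.

>>> step_hand(
  motion={"drx": [0, 0, 0, 0, 0, 0, 0, 0], "dry": [0, 0, 0, 0, 0, 0, 0, 0], "drz": [-0.8, -1.6, -1.66, -1.66, -1.66, -1.66, -1.66, -1.66], "dx": [3, 6, 6, 6, 6, 6, 6, 6], "dy": [-12, -24, -36, -48, -57.6, -57.6, -57.6, -57.6], "dz": [0, 0, 0, 0, 0, 0, 0, 0], "finger_gap": [15, 15, 15, 15, 15, 15, 15, 15]},
  grip_n=100,
)

```text
time: 12.65
tool_pos: [533.4, -13.9, 143.0]
tcp_rot: [179.9, -0.1, -164.4]
ft_force: [-0.3, 0.2, -2.6]
finger_gap: 22.6
grip_force: 99.7
```

>>> step_hand(
  motion={"drx": [0, 0], "dry": [0, 0], "drz": [0, 0], "dx": [0, 0], "dy": [0, 0], "dz": [0, 0], "finger_gap": [15, 15]},
)

```text
time: 12.9
tool_pos: [534.2, -14.4, 144.1]
tcp_rot: [180.0, 0.0, -164.4]
ft_force: [-0.1, 0.2, -3.0]
finger_gap: 22.6
grip_force: 99.7
```

```bash
python3 - <<'E'
from bench import r
from h import *
st=r.sense();print(st["tool_pos"],st["ft_force"],rows(st,[532.7,-15.3,90],195.5))
s=r.snapshot("wrist"); cv2.imwrite("pics/w5.png",s["pixels"])
E
```

```text
[534.15654616 -14.35384295 144.07888689] [-0.06876491  0.18452234 -3.00217255] (array([ 1.7, -0.5, 54.1]), array([0.  , 0.  , 0.07]))
```

View pics/w5.png

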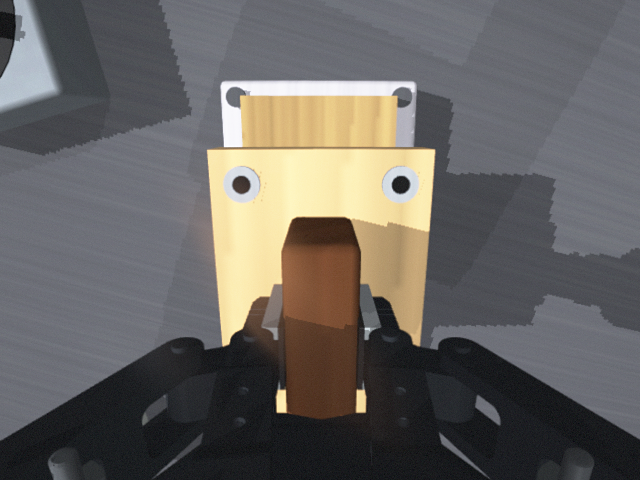

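The template hangs square in the grip, with bushes at (242,184) and (400,184) level and centred on the handle, parallel to the slat behind it. I check its offset in the grip, then descend to just above the pin.

Scaled: 55 mm is 11, 50 mm is 10.

>>> step_hand(
  motion={"drx": [0, 0, 0, 0, 0], "dry": [0, 0, 0, 0, 0], "drz": [0, 0, 0, 0, 0], "dx": [0.3, 0.3, 0.3, 0.3, 0.3], "dy": [-0.1, -0.1, -0.1, -0.1, -0.1], "dz": [6, 10, 11, 11, 11], "finger_gap": [15, 15, 15, 15, 15]},
  grip_n=100,
)

```text
time: 13.58
tool_pos: [533.8, -16.0, 90.4]
tcp_rot: [-180.0, 0.1, -164.5]
ft_force: [0.4, 0.2, -2.3]
finger_gap: 23.1
grip_force: 99.7
```

```bash
python3 - <<'E'
from bench import r
from h import *
st=r.sense();print(st["tool_pos"],st["ft_force"],rows(st,[532.7,-15.3,84],195.5))
s=r.snapshot("wrist"); z=st["tool_pos"][2]-24.8+18
p,q=tool(st)
g=cv2.cvtColor(s["pixels"],cv2.COLOR_BGR2HSV).astype(int); m=np.zeros(g.shape[:2],np.uint8); m[160:210,215:430]=((g[...,1]<70)&(g[...,2]>120))[160:210,215:430]
n,l,sx,c=cv2.connectedComponentsWithStats(m)
for i in range(1,n):
    if sx[i,4]>150: print(c[i],sx[i], "tool xy", (q.inv().as_matrix()@(plane(s,[sx[i,:2]+sx[i,2:4]/2-.5],z)[0]-p)).round(1))
E
```

```text
[533.76652024 -16.02736669  90.36230816] [ 0.36791083  0.23935056 -2.2968214 ] (array([0.8, 1. , 6.4]), array([-0.04,  0.1 ,  0.01]))
[240.35449219 183.80175781] [ 222  160   39   50 1024] tool xy [ 47.4 -29.3   6.7]
[293.54609102 183.33955659] [282 160  26  50 857] tool xy [47.3 -9.1  6.7]
[400.24524076 184.08734602] [382 166  38  38 893] tool xy [47.3 31.   6.7]
```

Scaled: 7.5 mm is 1.5, 3 mm is 0.6.

>>> step_hand(
  motion={"drx": [0, 0, 0, 0, 0], "dry": [0, 0, 0, 0, 0], "drz": [0, 0, 0, 0, 0], "dx": [0.2, 0.2, 0.2, 0.2, 0.2], "dy": [0.2, 0.2, 0.2, 0.2, 0.2], "dz": [0.6, 1, 1.3, 1.5, 1.5], "finger_gap": [15, 15, 15, 15, 15]},
  grip_n=100,
)

```text
time: 14.25
tool_pos: [531.7, -15.3, 82.0]
tcp_rot: [-180.0, 0.0, -164.5]
ft_force: [-3.2, -0.1, 2.5]
finger_gap: 23.0
grip_force: 100.6
```

```bash
python3 - <<'E'
from bench import r
from h import *
st=r.sense();print(rows(st,[532.7,-15.3,84],195.5))
E
```

```text
(array([-1. , -0.2, -2. ]), array([-0.01,  0.  , -0.  ]))
```

Contact is felt: about 5.5 N upward and a push toward −x, so the pin is on the −x side as measured. I slide along the slat.

The rows are not in the units I measure in: shifts go in units of 5 mm and turns go in units of 5 degrees. I convert before sending: 2 mm is 0.4, 6.5 mm is 1.3.

>>> step_hand(
  motion={"drx": [0, 0, 0, 0, 0, 0, 0], "dry": [0, 0, 0, 0, 0, 0, 0], "drz": [0, 0, 0, 0, 0, 0, 0], "dx": [0.4, 0.7, 1, 1.3, 1.3, 1.3, 1.3], "dy": [0, 0, 0, 0, 0, 0, 0], "dz": [0, 0.2, 0.4, 0.8, 1, 1.2, 1.2], "finger_gap": [15, 15, 15, 15, 15, 15, 15]},
  grip_n=100,
)

```text
time: 15.12
tool_pos: [525.4, -17.0, 75.5]
tcp_rot: [180.0, -0.0, -164.5]
ft_force: [-0.5, 0.8, -3.2]
finger_gap: 22.6
grip_force: 100.1
```

```bash
python3 - <<'E'
from bench import r
from h import *
st=r.sense();print(rows(st,[525,-17.4,74.8],195.5))
E
```

```text
(array([ 0.4, -0.3,  0.7]), array([ 0.  , -0.01,  0.  ]))
```

It dropped over the pin, with the underside at about 50.7 mm and no side force. Now I press.

>>> step_hand(
  motion={"drx": [0, 0, 0, 0, 0, 0, 0, 0], "dry": [0, 0, 0, 0, 0, 0, 0, 0], "drz": [0, 0, 0, 0, 0, 0, 0, 0], "dx": [0, 0, 0, 0, 0, 0, 0, 0], "dy": [0, 0, 0, 0, 0, 0, 0, 0], "dz": [0.2, 0.4, 0.6, 0.8, 1, 1.2, 1.2, 1.2], "finger_gap": [15, 15, 15, 15, 15, 15, 15, 15]},
  grip_n=115,
)

```text
time: 16.12
tool_pos: [525.6, -17.0, 70.5]
tcp_rot: [-180.0, 0.0, -164.5]
ft_force: [-5.8, 0.2, 9.9]
finger_gap: 22.8
grip_force: 114.6
```

Scaled: 3 mm is 0.6, 2 mm is 0.4.

>>> step_hand(
  motion={"drx": [0, 0, 0, 0, 0], "dry": [0, 0, 0, 0, 0], "drz": [0, 0, 0, 0, 0], "dx": [0, 0, 0, 0, 0], "dy": [0, 0, 0, 0, 0], "dz": [0.2, 0.4, 0.6, 0.6, 0.6], "finger_gap": [15, 15, 15, 15, 15]},
  grip_n=115,
)

```text
time: 16.75
tool_pos: [525.7, -17.1, 68.8]
tcp_rot: [-180.0, 0.0, -164.5]
ft_force: [-13.2, 0.1, 20.8]
finger_gap: 22.4
grip_force: 117.1
```

About 24 N is now on the slat and the height matches the stop. I make a last check in one composite before handing in.

```bash
python3 - <<'E'
from bench import r
from h import *
w=r.snapshot("wrist")["pixels"]; s=r.snapshot("scene")["pixels"]; t=r.snapshot("top")["pixels"]
c=lambda im,x,y,W,H:cv2.resize(im[y:y+H,x:x+W],(400,300),interpolation=cv2.INTER_CUBIC)
cv2.imwrite("pics/fin.png",np.vstack([np.hstack([c(w,0,0,640,480),c(s,260,170,160,120)]),np.hstack([c(t,250,190,240,180),c(s,240,140,88,66)])]))
st=r.sense();print(st["time"],st["tool_pos"],st["ft_force"],st["wrist_torque"],st["tcp_rot"])
E
```

```text
16.9 [525.70459123 -17.05213203  68.83933548] [-11.8274091    2.11896621  20.47704621] [ 0.24801961  2.02127625 -0.02795982] [-1.79982723e+02  2.57727800e-02 -1.64492180e+02]
```

View pics/fin.png

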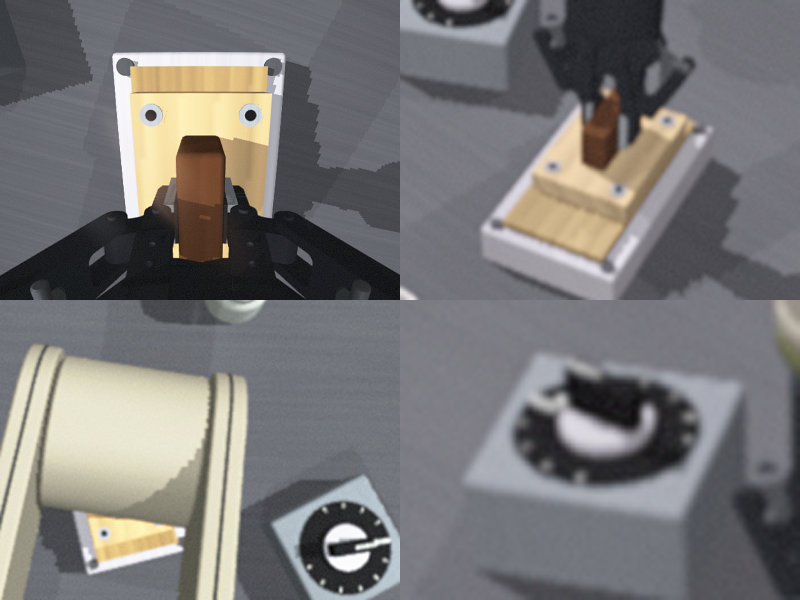

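The composite shows the template flat and square on the pressed slat (wrist and scene panels). The dial pointer is on the long mark (top panel, 345–390, 545). I hand in.

```bash
python3 -c "
from bench import r
print(r.hand_in())"
```

```text
the job is handed in; nothing more can be done
None
```

I set the dial on the long mark, dropped the template over the pin and handed in at about 17 s while holding it pressed onto the stop with about 24 N; hand-in returned no verdict.

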